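Close up the herbal steamer: clear the flask, click the cap tight, switch on

ROBOT

A 6-joint arm with a two-finger parallel gripper is mounted at the origin on the work surface. World frame = base frame: x ahead of the robot, y to its left, z up, the work surface at z = 0. Lengths are in m, angles in rad, forces in N, time in s.
With the tool pointing down it reaches from about 0.325 to 0.85 m from the base axis. Payload 15.5 kg.
Tool frame: the origin (TCP) lies at the very end of the fingers, on their centre line; the grasp point (between the pads) lies 19 mm behind it (robot.grip_depth is the distance from the TCP to the grasp point, in m); z points along the fingers, y is the direction in which the jaws open and shut (so a half turn about z gives the same grasp; the last joint's range is limited). The gripper opens to 91 mm and grips with 3 to 60 N. Pads are 32 mm wide; open, the fingers measure 118 mm over their backs; the gripper's body (76 mm by 178 mm) begins 60 mm behind the grasp point.
Start: joints at [-1.417, 0.494, 1.345, -0, 1.302, -0.096], TCP at [0.154, -0.606, 0.214] pointing down, gripper open.
Joint ranges: [-2.91, 2.91], [-0.82, 2.16], [0.22, 2.67], [-1.22, 4.37], [0.12, 2.79], [-3.08, 3.08]. Speed limits (rad/s): [1.89, 1.89, 2.57, 3.01, 3.01, 3.01].

INTERFACE

Orientations are given as a rotation vector (axis times angle).
In Python, from cell import robot, capture, job gives the robot as it stands.
- The arm moves only by the tool step_arm, never from a script. Its argument "increments" is text: rows parted by semicolons, each of 6 numbers parted by spaces: the shift along the tool's x, y, z in m, then the turn, a rotation vector about the tool's x, y, z in degrees. In form: tx ty tz wx wy wz; .... A call has 1 to 20 rows; each row shifts and turns the commanded pose from where the row before left it, along the tool's axes as they then stand; what a row does not reach is not made up. A row lasts 1/12 s, in which the tool goes at most 41.7 mm and 7.16 degrees, less where a joint would pass 70% of its speed; a pose out of reach is approached as far as the arm can. A call with a gripper value outside its range is refused whole. "grip" is the finger opening in m, from 0 to 0.0912, set as the call begins (left out, the last holds). The fingers move at their own pace and stop on an object; "grip_force" is the grip in N (left out, the last holds). Time passes only in rows, so rows that do not move let the fingers close. It gives the time, the measured TCP pose, the force and the opening at its end, in the units of the state.
- robot.get_state(): the state, without advancing time (a new reading comes with each control period).
- capture(name): name is "side" or "top"; returns a dict with "image" (384x512x3 uint8, red, green, blue), "mtx" (3x3 intrinsics, pixels), "k1" (the pictures are not rectified: a ray, as slopes to the right and down, at radius r is drawn at 1 + k1 r^2 times it, then the intrinsics apply), "R" (3x3) and "t" (3): a world point X has camera coordinates R X + t. Camera axes: x right, y down, z forward; pixel columns grow to the right and rows downward; lengths in m; the calibration is good to about 2 mm. A picture is of the moment at which its call begins. There is no depth.
- job.hand_in(): hands the job in, once; it reports no verdict.
The state is a dict: "t": time; "joint_positions": joint angles; "qvel": joint speeds; "effort": joint torques, N m; "ee_pos": TCP position; "ee_rot": TCP orientation; "force": force on the tool from outside, world axes, zero at the start; "moment": the same for the moment, N m; "opening": finger opening in m.
Only numpy, scipy, OpenCV 4.12 (cv2) and the standard library are available. Lean on these libraries where they do the work, as an engineer would, in place of code of your own. Each camera call takes 0.05 s, during which the arm holds its last target. There are 200 camera calls.

TASK

Get the herbal steamer ready to run: first take the aluminium refill flask from in front of it and set it down gently, upright, in the free near end of the wooden tray. Then turn the steamer's winged filler cap clockwise until it is fully home and its ratchet has slipped by at least two clicks, and only then push the power lever all the way over to the back. Leave the other things on the table where they stand.

Things in the scene. Friction and masses are not known exactly. Their poses are not given: they have to be found in the camera images.
- steamer: White table-top herbal steamer, fixed, 260 mm wide (y). Origin on the table straight below the cap's foot; x from its front to its back (away from the robot), z up. A step 58 mm high from x = -32; a face rising at 40 degrees to the flat deck at x = 50. The cap's foot is at (0, 0, 105 mm) on that face, its axis leaning 40 degrees from vertical to the front: (-0.643, 0, 0.766).
- deck_front (a point): Middle of the front edge of the steamer's flat deck, at (50, 0, 128 mm) in the steamer's frame, same axes. The deck runs back to x = 230. On it (steamer's frame, mm): a gauge at (100, 30), top at 185; a steam pipe at (170, 10), top at 220; a steel carrying bail along x at y = 115, top at 181; the power lever at (90, -95) on a block 70 x 50, 25 high.
- cap_grip (a point): Point in the grey wing of the black filler cap, on the cap's axis, 42 mm out from its foot, 10 mm below the wing's top. z: the cap's axis, out of the steamer; x: along the wing, a bar 58 mm long, 14 mm thick, 30 mm proud of a round skirt 64 mm across, whose top is 20 mm below this point. Grip it across its thickness with the tool along the cap's axis.
- cap_thread (a joint): How far the cap is screwed on, rad: grows as the cap is turned clockwise (as seen looking at the cap from outside), fully home against its stop at 1.9. It starts between 0.3 and 1.0. It turns with a light drag of about 0.05 N m and stays where it is left; turned anticlockwise it unscrews.
- cap_head (a joint): How far the cap's head has slipped on its ratchet, rad, 0 at the start: once the thread is home and the torque passes about 0.25 N m, the head slips on clockwise with a steady drag (one click each 0.26 rad) and this value grows; it cannot slip back; further clicks do no harm.
- power (a joint): The steamer's power lever, rad: 0 = off, leaning 0.5 rad to the steamer's front; 1.0 = on, leaning 0.5 rad to its back. It swings about the steamer's y axis, needs about 1 N at the ball, and stays where it is left. It starts between 0 and 0.1.
- power_tip (a point): Centre of the black ball (26 mm across) on the end of the power lever, a 10 mm rod 80 mm long; its pivot is at (90, -95, 150 mm) in the steamer's frame, so the ball passes over the pivot 230 mm above the table.
- flask_center (a point): Centre of the plain aluminium refill flask, 85 mm above its foot: a cylinder 52 mm across, 170 mm high, shoulders rounded above 155 mm, 0.2 to 0.42 kg. It stands about 95 mm in front of the cap's foot, where the hand must come in to the cap. Too tall to be gripped half-way up from above: grip it about 40 mm above this point.
- tray: Low open wooden tray, fixed, 210 mm (its x) by 130 mm (its y), walls 6 mm thick and 26 mm high, floor 6 mm thick; origin under its centre. It stands at the left or the right of the table. The herb jar stands in its far end, about 55 mm along +x; its near end, about (-50, 0) mm, is free for the flask.
- herb_jar_mid (a point): Bystander: glass jar of dried herbs with a steel lid, 58 mm across, 85 mm high, standing in the far (+x) end of the tray; the point is its centre.
- bowl_mid (a point): Bystander: black bowl, 116 mm across, 45 mm high, at the side of the table across from the tray; the point is its centre.
- cream_jar_mid (a point): Bystander: low white jar, 64 mm across, 50 mm high, in front of the steamer, left of the flask; the point is its centre.
- salve_tin_mid (a point): Bystander: flat aluminium tin, 62 mm across, 34 mm high, in front of the steamer, right of the flask; the point is its centre.
- timer_mid (a point): Bystander: small white box-shaped timer, 45 x 75 x 50 mm, right of the steamer; the point is its centre.
- oil_bottle_mid (a point): Bystander: amber bottle, 60 mm across, 150 mm high, left of the steamer; the point is its centre.
- flask: The flask itself: origin at the centre of its foot, z up along it.
Not all that is in view belongs to the job. Leave any purple or red look-alike of the flask alone. Several things have the shape of the tray; the one meant has the colours described above.

How it is judged:
On the way, in this order (a step that is already met when the one before it is completed fails the run):
1. the flask stands upright in the near end of the tray, let go (x of flask_center in the frame of tray between -0.078 and 0 m and y of flask_center in the frame of tray between -0.04 and 0.04 m and z of flask_center in the frame of tray below 0.098 m and angle between flask_center's own z axis and vertical below 0.1 rad and contact force between flask and the fingers below 0.1 N), for 0.2 s.
2. the cap is home and its ratchet has slipped (value of joint cap_thread above 1.82 rad and value of joint cap_head above 0.45 rad), for 0.1 s.
3. the power lever is over to the back (value of joint power above 0.85 rad), for 0.1 s.
At the end, for the whole second after the job is handed in: Flask upright (0.1 rad), at rest, released, on the tray floor in its near half (x -78 to 0 mm, y within 40 mm in the tray frame); cap thread home (above 1.82 rad) and ratchet slipped by more than 0.45 rad (two clicks); power lever past 0.85 rad (all of step 1 and all of step 2 and value of joint power above 0.85 rad and linear speed of flask below 0.02 m/s); the robot touches nothing.
It fails at once if a bystander (herb jar, bowl, cream jar, salve tin, timer, oil bottle) is moved by more than 40 mm (distance of any of herb_jar_mid, bowl_mid, cream_jar_mid, salve_tin_mid, timer_mid, oil_bottle_mid from where it was at the start of the episode above 0.04 m).
It fails at once if the flask is knocked over (angle between flask_center's own z axis and vertical above 0.7 rad).
It fails at once if the flask is dropped into the tray (linear speed of flask above 0.75 m/s and horizontal distance between flask_center and tray below 0.12 m and height (world z) of flask_center below 0.19 m).
It also fails if it takes over 72 s, if anything falls off the work surface, if the arm or the gripper's body presses on something with over 40 N, if the wrist force passes 120 N, or if a joint passes its speed limit or range.

## Working session

There is one attempt and no reset: what is moved stays moved. The work goes in short steps, Python scripts to look and compute and a tool call to move; the robot and the scene stay as the last step left them, time stands still between calls to the robot, and variables do not carry over. Pictures are saved under pics/ and viewed, about 8 in all and at most 12, crops included, and the job is handed in when it is done.

Besides the shell and the picture viewer there is one more tool, called after "Emit:" as name(argument=value, ...), one argument or row to a line, values as JSON. step_arm: Moves the arm, as the interface text tells. Its arguments: {"type":"object","properties":{"increments":{"type":"string"},"grip":{"type":"number"},"grip_force":{"type":"number"}},"required":["increments"]}

```bash
ls; mkdir -p pics; python3 - <<'E'
from cell import robot,capture,job
import cv2,numpy as np
for n in("side","top"):
    c=capture(n); cv2.imwrite(f"pics/{n}0.png",cv2.resize(c["image"][:,:,::-1],(800,600)))
    np.savez(n+"0.npz",**c)
    print(n,c["mtx"],c["k1"],c["R"],c["t"], -c["R"].T@c["t"])
print(robot.get_state())
E
```

```text
pics
side [[429.33099197   0.         256.60783338]
 [  0.         429.33099197 185.10051761]
 [  0.           0.           1.        ]] 0.03302472189358539 [[-0.91681088 -0.39920245  0.00975772]
 [-0.24990671  0.55453571 -0.79374857]
 [ 0.31145536 -0.73015585 -0.60816774]] [0.45916943 0.21709258 1.17954125] [0.10784997 0.92416491 0.88519541]
top [[451.71704666   0.         255.58535459]
 [  0.         451.71704666 189.84365029]
 [  0.           0.           1.        ]] -0.04275657415791274 [[-0.03441541 -0.99940203 -0.00334184]
 [-0.97271439  0.03426368 -0.22946179]
 [ 0.22943908 -0.00464636 -0.97331193]] [0.03441543 0.51223829 1.5137339 ] [0.15213627 0.02387704 1.5909894 ]
{'t': 0.1, 'joint_positions': array([-1.41748656e+00,  4.94119940e-01,  1.34603412e+00,  8.97836621e-07,
        1.30251148e+00, -9.55309320e-02]), 'qvel': array([-2.87721714e-04, -9.71805541e-04, -9.59081573e-04, -2.44369152e-03,
       -2.70340302e-05, -9.40624623e-05]), 'effort': array([ 2.11589293e-03, -8.80241203e+01, -3.82545018e+01,  7.11253099e-02,
        4.82482393e-02, -3.69849192e-05]), 'ee_pos': array([ 0.15385978, -0.60542801,  0.21341046]), 'ee_rot': array([-3.11624329e+00, -3.89736882e-01,  4.73048632e-05]), 'force': array([-0.26065539,  0.04314088, -0.30376764]), 'moment': array([-0.01747577,  0.00557069,  0.03709198]), 'opening': 0.09059583220355004}
```

View pics/side0.png

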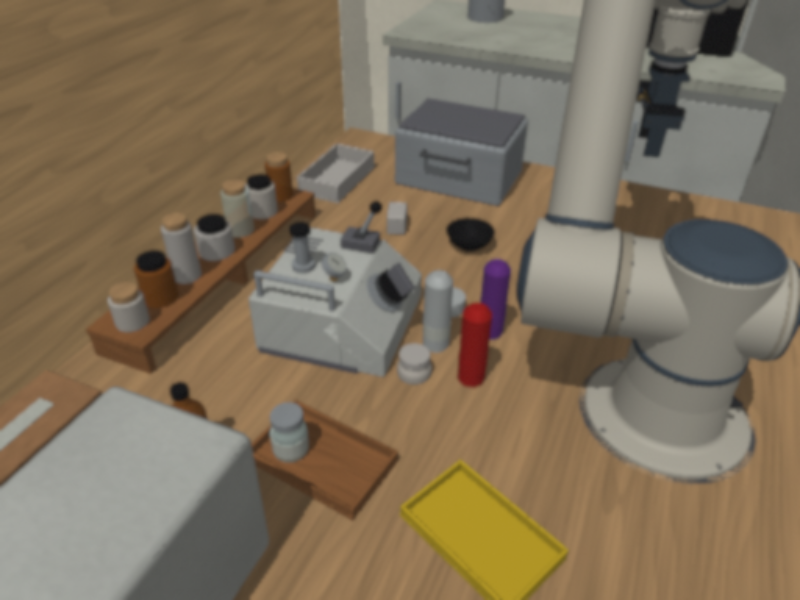

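View pics/top0.png

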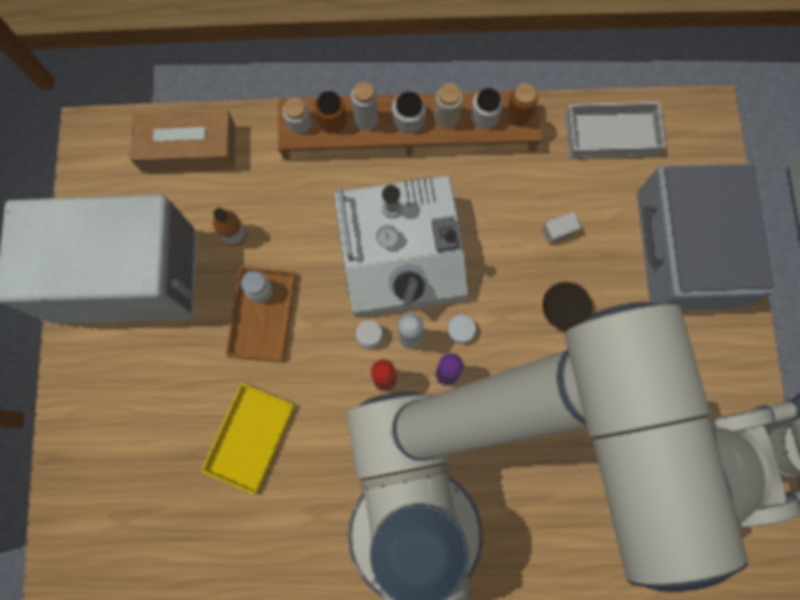

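Top view (800x600 px): the aluminium flask is at (411,328). Its look-alikes are red at (383,373) and purple at (450,368). The wooden tray with the jar is at (262,315); other tray shapes are yellow at (250,438) and grey at (617,130). I choose the aluminium flask and the wooden tray, and will check both in a crop.

```bash
cat > h.py <<'E'
import numpy as np,cv2
def load(n): return dict(np.load(n+".npz"))
def ray(c,u,v):
    K=c["mtx"]; d=np.array([(u-K[0,2])/K[0,0],(v-K[1,2])/K[1,1]]); s=d.copy()
    for _ in range(20): s=d/(1+float(c["k1"])*(s@s))
    return -c["R"].T@c["t"], c["R"].T@np.r_[s,1]
def plane(c,u,v,z):
    o,d=ray(c,u,v); return o+d*(z-o[2])/d[2]
def proj(c,X):
    p=c["R"]@np.asarray(X)+c["t"]; s=p[:2]/p[2]; s=s*(1+float(c["k1"])*(s@s)); K=c["mtx"]
    return np.array([K[0,0]*s[0]+K[0,2],K[1,1]*s[1]+K[1,2]])
def tri(c1,p1,c2,p2):
    o,d=ray(c1,*p1);q,e=ray(c2,*p2); s=np.linalg.lstsq(np.c_[d,-e],q-o,rcond=None)[0]
    a=o+d*s[0];b=q+e*s[1]; return (a+b)/2,np.linalg.norm(a-b)
E
python3 - <<'E'
from h import *
t=load("top0");im=t["image"][:,:,::-1]
cv2.imwrite("pics/topc.png",cv2.resize(im[105:255,140:320],None,fx=4.4,fy=4,interpolation=cv2.INTER_CUBIC)) 
s=load("side0");im=s["image"][:,:,::-1]
cv2.imwrite("pics/sidec.png",cv2.resize(im[120:330,155:345],None,fx=2.8,fy=2.8,interpolation=cv2.INTER_CUBIC))
# tray: wood brown darker; 
for z,p in((0.026,[(239,268),(297,271),(284,361),(228,357)]),):
    for q in p: print("tray",plane(t,q[0]*.64,q[1]*.64,z))
print("deck",[plane(t,u*.64,v*.64,.128).round(3) for u,v in((338,190),(450,178))])
E
```

```text
tray [0.60190451 0.38381456 0.026     ]
tray [0.58990402 0.2497036  0.026     ]
tray [0.38242649 0.27910735 0.026     ]
tray [0.39564657 0.40498217 0.026     ]
deck [array([0.744, 0.144, 0.128]), array([ 0.763, -0.105,  0.128])]
```

View pics/topc.png

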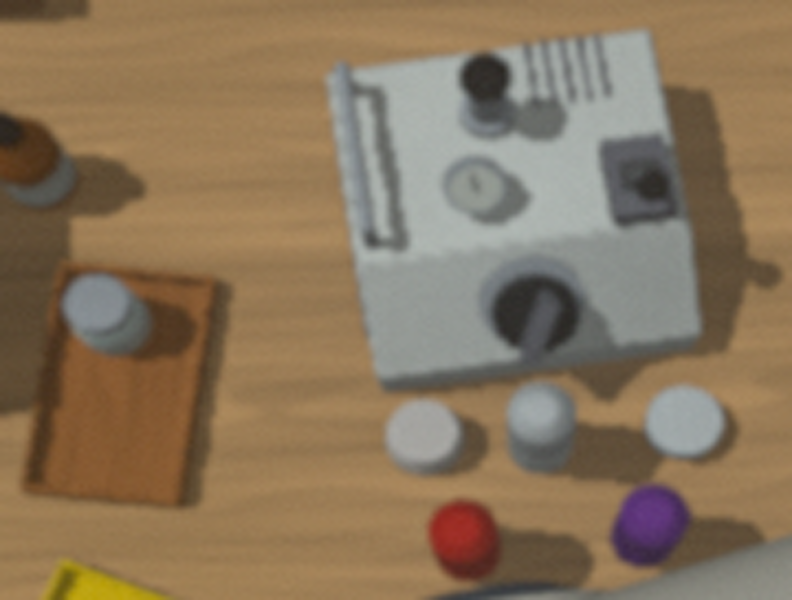

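View pics/sidec.png

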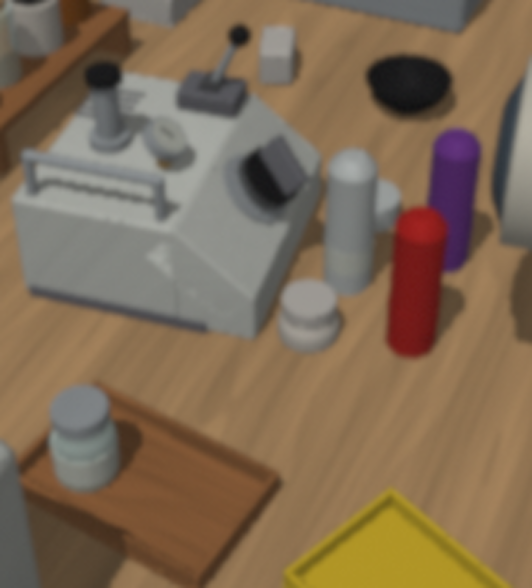

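The crops confirm the choices: plain aluminium flask at (540,425) in the top crop, with the red one at (465,540) and the purple one at (652,525), and the wooden tray with the jar at (120,385). The cap's wing runs from (550,292) to (533,355), and the lever ball is at (655,184).

```bash
cat > m.py <<'E'
from h import *
from scipy.optimize import least_squares
t=load("top0");s=load("side0")
T=lambda x,y:(140+x/4.4,105+y/4)
S=lambda x,y:(155+x/2.8,120+y/2.8)
pts=[(230,130,128,t,T(328,75)),(230,-130,128,t,T(652,29)),(50,130,128,t,T(362,262)),(50,-130,128,t,T(690,222)),
(-32,130,58,t,T(380,378)),(-32,-130,58,t,T(701,330)),(100,30,185,t,T(475,186)),(170,10,220,t,T(484,76)),
(50,130,128,s,S(178,238)),(230,130,128,s,S(15,199)),(50,-130,128,s,S(250,88)),(-32,130,58,s,S(258,295)),(170,10,220,s,S(103,74))]
def W(p,X):
    c,q=np.cos(p[2]),np.sin(p[2]); X=np.asarray(X)/1000
    return np.array([p[0]+c*X[0]-q*X[1],p[1]+q*X[0]+c*X[1],X[2]])
f=lambda p:np.concatenate([proj(c,W(p,(x,y,z)))-q for x,y,z,c,q in pts])
r=least_squares(f,[.5,.0,0.1],loss="soft_l1");P=r.x
E
python3 - <<'E'
from m import *
print("steamer",P.round(4)); print(f(P).reshape(-1,2).round(1).tolist())
print("foot",W(P,(0,0,105)), "cap grip",W(P,(-27,0,137.2)))
print("ball",tri(t,T(655,184),s,S(239,35)))
for h in (.0,): print("flask foot side",plane(s,*S(351,279),.002),"top apex",plane(t,*T(541,412),.162), plane(s,*S(352,162),.165))
# expected along steamer
print("expected flask",W(P,(-95,0,0)))
# wing ends on wing-top plane (52mm)
R=np.array([[np.cos(P[2]),-np.sin(P[2]),0],[np.sin(P[2]),np.cos(P[2]),0],[0,0,1]])
ax=R@[-.643,0,.766]; o=W(P,(0,0,105))+.052*ax
e1=R@[.766,0,.643]; e2=R@[0,1,0]
for c,q in((t,T(550,293)),(t,T(534,350)),(s,S(266,143)),(s,S(293,183)),(s,S(284,139)),(s,S(305,182))):
    a,d=ray(c,*q); X=a+d*((o-a)@ax)/(d@ax)-o; print("wing e1,e2 mm",(X@e1*1000).round(1),(X@e2*1000).round(1))
print("tray jar", tri(t,T(97,300),s,S(80,405)))
print("redflask",plane(t,*T(465,530),.165),"purple",plane(t,*T(652,515),.165))
E
```

```text
steamer [ 0.5279 -0.006   0.1354]
[[-1.0, -0.5], [-0.6, -1.0], [-0.9, 2.3], [0.6, -0.3], [0.2, 1.1], [0.8, 0.8], [0.0, -2.9], [0.3, -0.2], [0.0, -2.7], [-1.8, -0.2], [1.8, 1.3], [0.1, 1.4], [0.3, -1.6]]
foot [ 0.52788853 -0.00595508  0.105     ] cap grip [ 0.50113575 -0.00960043  0.1372    ]
ball (array([ 0.59776971, -0.09295772,  0.22097405]), np.float64(0.0009610634093129715))
flask foot side [ 0.42438851 -0.00659199  0.002     ] top apex [ 0.42813072 -0.0045901   0.162     ] [0.42805429 0.00072887 0.165     ]
expected flask [ 0.43375837 -0.01878133  0.        ]
wing e1,e2 mm 38.2 -8.4
wing e1,e2 mm -11.0 9.9
wing e1,e2 mm 35.1 16.5
wing e1,e2 mm -10.3 36.8
wing e1,e2 mm 19.4 -9.3
wing e1,e2 mm -21.9 22.2
tray jar (array([0.55075913, 0.33656542, 0.09105399]), np.float64(0.00207399089282413))
redflask [0.33444334 0.05374507 0.165     ] purple [ 0.34164573 -0.0813352   0.165     ]
```

Emit:
step_arm(
  increments="0 0 -0.03 0 0 7.1; 0 0 -0.03 0 0 7.1; 0.0152 -0.0334 0 0 0 0; 0.0152 -0.0334 0 0 0 0; 0.0152 -0.0334 0 0 0 0; 0.0152 -0.0334 0 0 0 0; 0.0152 -0.0334 0 0 0 0; 0.0152 -0.0334 0 0 0 0; 0.0152 -0.0334 0 0 0 0; 0.0152 -0.0334 0 0 0 0; 0.0152 -0.0334 0 0 0 0; 0.0152 -0.0334 0 0 0 0; 0.0152 -0.0334 0 0 0 0; 0.0152 -0.0334 0 0 0 0; 0.0152 -0.0334 0 0 0 0; 0.0152 -0.0334 0 0 0 0; 0.0152 -0.0334 0 0 0 0; 0.0152 -0.0334 0 0 0 0; 0.0152 -0.0334 0 0 0 0; 0 0 0 0 0 0",
  grip=0.0912,
  grip_force=20,
)

```text
t: 1.77
ee_pos: [0.4133, -0.0328, 0.2739]
ee_rot: [-3.14, -0.009, -0.001]
force: [-1.3, -0.5, -0.5]
opening: 0.091
```

Emit:
step_arm(
  increments="0.007 -0.0145 0.02 0 0 0; 0.007 -0.0145 0.025 0 0 0; 0 0 0.025 0 0 0; 0 0 0 0 0 0",
)

```text
t: 2.1
ee_pos: [0.4235, -0.0077, 0.2005]
ee_rot: [-3.141, -0.004, 0.01]
force: [-1.2, 0.4, -0.3]
opening: 0.0911
```

```bash
python3 - <<'E'
from cell import robot,capture
from h import *
c=capture("side");np.savez("side1.npz",**c)
p=robot.get_state()["ee_pos"];print(p)
im=cv2.resize(c["image"][90:290,200:400][:,:,::-1],None,fx=3,fy=3,interpolation=cv2.INTER_CUBIC)
for X in (p,[.427,-.004,.085],[.427,-.004,.0],[.427,-.004,.17]):
    q=(proj(c,X)-[200,90])*3;cv2.circle(im,(int(q[0]),int(q[1])),3,(0,0,255),-1)
cv2.imwrite("pics/s1.png",im)
E
```

```text
[ 0.42422546 -0.00830248  0.20254486]
```

View pics/s1.png

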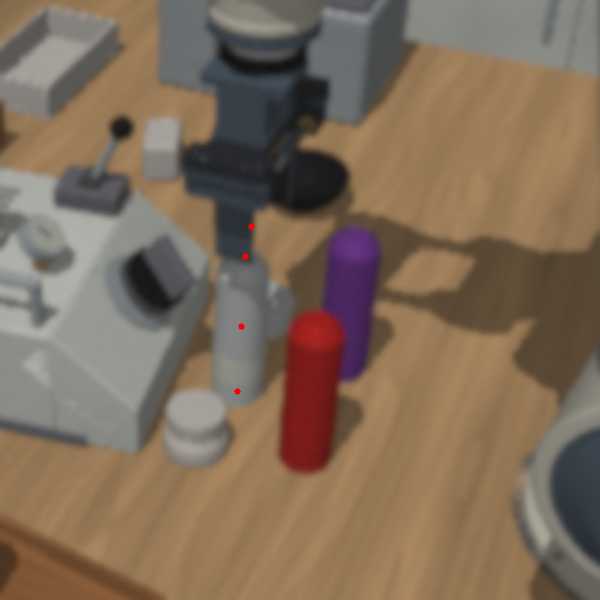

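The view shows the red axis marks lying on the flask (240,325), with the fingers right above it (235,240). I go down.

Emit:
step_arm(
  increments="0.003 -0.004 0.015 0 0 0; 0 0 0.015 0 0 0; 0 0 0.015 0 0 0; 0 0 0.015 0 0 0; 0 0 0.015 0 0 0; 0 0 0.015 0 0 0; 0 0 0.006 0 0 0; 0 0 0 0 0 0; 0 0 0 0 0 0",
)

```text
t: 2.9
ee_pos: [0.4292, -0.005, 0.1088]
ee_rot: [3.141, 0.001, 0.001]
force: [-0.1, -0.8, 0.7]
opening: 0.091
```

Emit:
step_arm(
  increments="0 0 0 0 0 0; 0 0 0 0 0 0; 0 0 0 0 0 0; 0 0 0 0 0 0; 0 0 0 0 0 0; 0 0 0 0 0 0; 0 0 0 0 0 0; 0 0 0 0 0 0",
  grip=0.03,
  grip_force=25,
)

```text
t: 3.57
ee_pos: [0.4288, -0.0047, 0.108]
ee_rot: [-3.142, -0.002, -0.0]
force: [-0.0, 0.2, 2.3]
opening: 0.0511
```

Emit:
step_arm(
  increments="0 0 -0.015 0 0 0; 0 0 -0.02 0 0 0; 0 0 -0.025 0 0 0; 0 0 -0.025 0 0 0; 0 0 -0.015 0 0 0; 0 0 0 0 0 0; 0.001 -0.01 0 0 0 0; 0.001 -0.02 0 0 0 0; 0.002 -0.03 0 0 0 0; 0.002 -0.03 0 0 0 0; 0.002 -0.03 0 0 0 0; 0.002 -0.03 0 0 0 0; 0.002 -0.03 0 0 0 0; 0.002 -0.03 0 0 0 0; 0.002 -0.03 0 0 0 0; 0.002 -0.03 0 0 0 0; 0.001 -0.03 0 0 0 0; 0 -0.02 0 0 0 0; 0 -0.01 0 0 0 0; 0 0 0 0 0 0",
)

```text
t: 5.23
ee_pos: [0.4464, 0.3272, 0.2063]
ee_rot: [3.141, 0.005, -0.003]
force: [-0.7, -0.7, -3.1]
opening: 0.0513
```

```bash
python3 - <<'E'
from cell import robot,capture
from h import *
p=robot.get_state();print(p["ee_pos"],p["ee_rot"],p["force"],p["opening"]);p=p["ee_pos"]
a=capture("side");b=capture("top");np.savez("side2.npz",**a);np.savez("top2.npz",**b)
A=a["image"][200:384,120:320][:,:,::-1].copy();B=b["image"][130:290,90:264][:,:,::-1].copy()
out=[]
for c,im,o in((a,A,(120,200)),(b,B,(90,130))):
    im=cv2.resize(im,(400,int(im.shape[0]*400/im.shape[1])),interpolation=cv2.INTER_CUBIC);k=400/(200 if c is a else 174)
    for X in ((.602,.384,.026),(.590,.250,.026),(.382,.279,.026),(.396,.405,.026),(.448,.335,.006)):
        q=(proj(c,X)-o)*k;cv2.circle(im,(int(q[0]),int(q[1])),3,(255,0,255),-1)
    out.append(cv2.resize(im,(400,368)))
cv2.imwrite("pics/s2.png",np.hstack(out))
E
```

```text
[0.44636058 0.32715745 0.20628325] [ 3.14090903e+00  4.76219902e-03 -3.05041546e-03] [-0.72439376 -0.65824287 -3.13153091] 0.051282659244982515
```

View pics/s2.png

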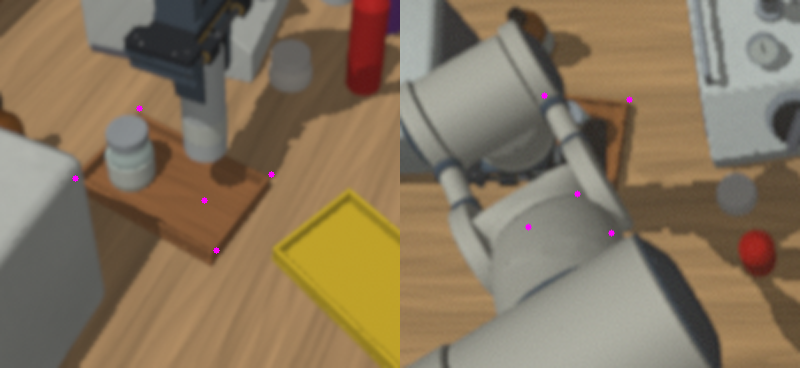

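Side half: the jar is at (128,152), the flask hangs over the near half, and the target dot at (204,200) lies on free tray floor. I lower it.

Emit:
step_arm(
  increments="0 -0.006 0.01 0 0 0; 0 0 0.014 0 0 0; 0 0 0.014 0 0 0; 0 0 0.014 0 0 0; 0 0 0.013 0 0 0; 0 0 0.01 0 0 0; 0 0 0.006 0 0 0; 0 0 0.004 0 0 0; 0 0 0.002 0 0 0; 0 0 0.002 0 0 0; 0 0 0 0 0 0; 0 0 0 0 0 0",
)

```text
t: 6.33
ee_pos: [0.4476, 0.3315, 0.1193]
ee_rot: [-3.141, -0.002, -0.001]
force: [0.7, -0.4, -2.5]
opening: 0.0512
```

Emit:
step_arm(
  increments="0 0 0.001 0 0 0; 0 0 0.001 0 0 0; 0 0 0 0 0 0",
)

```text
t: 6.58
ee_pos: [0.4474, 0.3313, 0.1169]
ee_rot: [-3.142, -0.002, -0.0]
force: [0.5, 0.4, -2.7]
opening: 0.0514
```

Emit:
step_arm(
  increments="0 0 0.001 0 0 0; 0 0 0.001 0 0 0; 0 0 0.0005 0 0 0; 0 0 0.0005 0 0 0; 0 0 0 0 0 0; 0 0 0 0 0 0",
)

```text
t: 7.08
ee_pos: [0.4475, 0.3314, 0.114]
ee_rot: [-3.141, -0.001, -0.0]
force: [0.6, 0.0, 0.2]
opening: 0.0513
```

Emit:
step_arm(
  increments="0 0 0.0005 0 0 0; 0 0 0 0 0 0",
)

```text
t: 7.25
ee_pos: [0.4476, 0.3313, 0.114]
ee_rot: [-3.141, -0.001, -0.001]
force: [-1.2, -1.4, 10.0]
opening: 0.0512
```

Emit:
step_arm(
  increments="0 0 0 0 0 0; 0 0 0 0 0 0; 0 0 0 0 0 0; 0 0 0 0 0 0; 0 0 0 0 0 0; 0 0 0 0 0 0",
  grip=0.0912,
)

```text
t: 7.75
ee_pos: [0.4474, 0.3313, 0.1134]
ee_rot: [3.142, 0.002, -0.0]
force: [0.3, -0.3, 0.8]
opening: 0.0882
```

Emit:
step_arm(
  increments="0 0 -0.01 0 0 0; 0 0 -0.02 0 0 0; 0 0 -0.03 0 0 0; 0 0 -0.03 0 0 0; 0 0 -0.03 0 0 0; 0 0 -0.03 0 0 0; 0 0 -0.03 0 0 0; 0 0 -0.02 0 0 0; 0 0 0 0 0 0; 0 0 0 0 0 0",
)

```text
t: 8.58
ee_pos: [0.4477, 0.3315, 0.315]
ee_rot: [-3.14, -0.002, -0.004]
force: [0.2, 0.0, -1.2]
opening: 0.0911
```

```bash
python3 - <<'E'
from m import *
from cell import capture
c=capture("side");np.savez("side3.npz",**c)
k=10
A=cv2.resize(s["image"][160:206,234:274][:,:,::-1],(400,460),interpolation=cv2.INTER_CUBIC)
B=cv2.resize(t["image"][169:201,245:277][:,:,::-1],(400,400),interpolation=cv2.INTER_CUBIC)
B=cv2.copyMakeBorder(B,0,60,0,0,cv2.BORDER_CONSTANT)
R=np.array([[np.cos(P[2]),-np.sin(P[2]),0],[np.sin(P[2]),np.cos(P[2]),0],[0,0,1]])
ax=R@[-.643,0,.766]
for cc,im,o,k in((s,A,(234,160),10),(t,B,(245,169),12.5)):
    for h,col in((0.022,(0,255,0)),(.052,(0,0,255))):
        q=(proj(cc,W(P,(0,0,105))+h*ax)-o)*k;cv2.circle(im,(int(q[0]),int(q[1])),3,col,-1)
cv2.imwrite("pics/cap.png",np.hstack([A,B]))
cv2.imwrite("pics/s3.png",cv2.resize(c["image"][200:384,120:320][:,:,::-1],None,fx=2.5,fy=2.5))
E
```

```text
(no output)
```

View pics/cap.png

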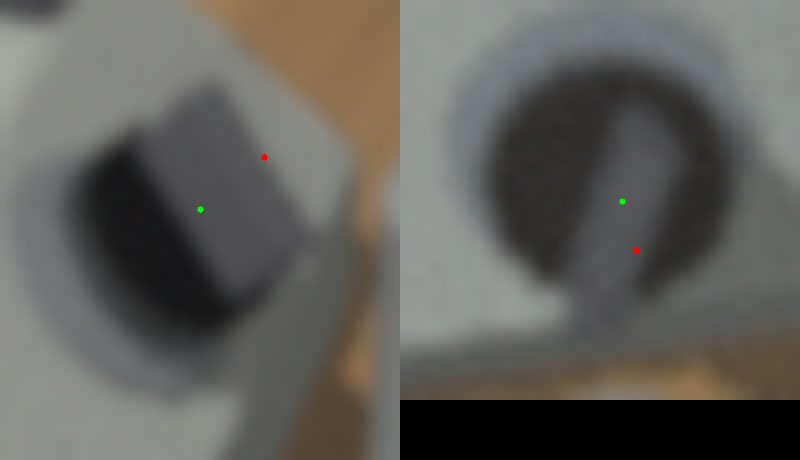

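View pics/s3.png

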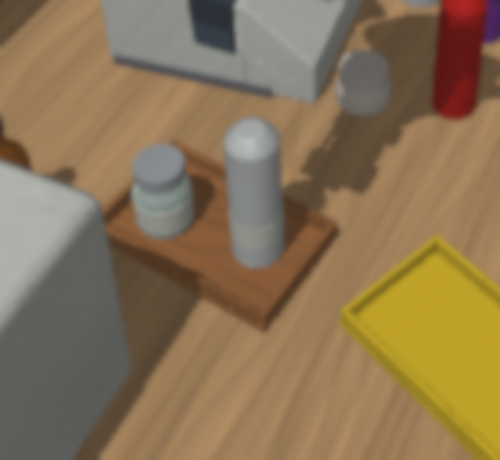

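The cap crop shows the wing's outer edge in the side view from (213,80) to (303,232), and the wing in the top view from (635,100) to (600,325). The projected axis dots agree to about 1 px. The flask stands upright in the tray's near half at (255,190) in its crop.

```bash
cat >> m.py <<'E'
R=np.array([[np.cos(P[2]),-np.sin(P[2]),0],[np.sin(P[2]),np.cos(P[2]),0],[0,0,1]])
ax=R@[-.643,0,.766]; e1=R@[.766,0,.643]; e2=R@[0,1,0]; foot=W(P,(0,0,105)); G=foot+.042*ax
def onp(c,q,h):
    o=foot+h*ax;a,d=ray(c,*q);X=a+d*((o-a)@ax)/(d@ax)-o;return np.array([X@e1,X@e2])*1000
E
python3 - <<'E'
from m import *
A=lambda x,y:(234+x/10,160+y/10)
B=lambda x,y:(245+(x-400)/12.5,169+y/12.5)
for n,c,p,q,h in(("outer side",s,A(213,80),A(303,232),.052),("inner side",s,A(140,140),A(232,295),.022),("R top",t,B(683,150),B(640,290),.052),("L top",t,B(618,105),B(570,300),.045)):
    a,b=onp(c,p,h),onp(c,q,h);d=a-b;print(n,a.round(1),b.round(1),"len",np.linalg.norm(d).round(1),"ang",np.degrees(np.arctan2(d[1],d[0])).round(1))
print("G",G,"axis",ax)
E
```

```text
outer side [ 24.8 -11.6] [-20.7  14.6] len 52.5 ang -29.9
inner side [26.5 -5.8] [-20.5  20.8] len 54.1 ang -29.4
R top [ 26.8 -15.7] [-11.7   0.5] len 41.8 ang -22.8
L top [39.4 -1. ] [-14.8  18.8] len 57.7 ang -20.1
G [ 0.5011298  -0.00960124  0.137172  ] axis [-0.63711257 -0.08681346  0.766     ]
```

Emit:
step_arm(
  increments="-0.001 0.015 0 0 0 0; -0.0014 0.03 0 0 0 0; -0.0014 0.03 0 0 0 0; -0.0014 0.03 0 0 0 0; -0.0014 0.03 0 0 0 0; -0.0014 0.03 0 0 0 0; -0.0014 0.03 0 0 0 0; -0.0014 0.03 0 0 0 0; -0.0014 0.03 0 0 0 0; -0.0014 0.03 0 0 0 0; -0.0014 0.03 0 0 0 0; -0.0014 0.03 0 0 0 0; -0.001 0.015 0 0 0 0; 0 0 0 0 0 0",
)

```text
t: 9.8
ee_pos: [0.4292, -0.0315, 0.3125]
ee_rot: [3.141, -0.003, -0.003]
force: [-0.3, -0.1, 0.2]
opening: 0.091
```

Emit:
step_arm(
  increments="0 0 0 0 0 -7; 0 0 0 0 0 -7; 0 0 0 0 0 -7; 0 0 0 0 0 -7; 0 0 0 0 0 -7; 0 0 0 0 0 -7; 0 0 0 0 0 -7; 0 0 0 0 0 -7; 0 0 0 0 0 -7; 0 0 0 0 0 -7; 0 0 0 0 0 -7; 0 0 0 0 0 -7; 0 0 0 0 0 -7; 0 0 0 0 0 -7; 0 0 0 0 0 -7; 0 0 0 0 0 -7; 0 0 0 0 0 -7; 0 0 0 0 0 -7; 0 0 0 0 0 -7; 0 0 0 0 0 -7",
)

```text
t: 11.47
ee_pos: [0.4294, -0.0284, 0.3126]
ee_rot: [-1.063, -2.954, 0.0]
force: [-0.8, 0.3, -0.0]
opening: 0.0913
```

Emit:
step_arm(
  increments="0 0 0 0 0 -7; 0 0 0 0 0 -7; 0 0 0 0 0 -7; 0 0 0 0 0 0; 0 0 0 0 0 0; 0 0 0 0 0 0",
)

```text
t: 11.97
ee_pos: [0.4299, -0.0286, 0.313]
ee_rot: [-0.524, -3.097, -0.0]
force: [0.9, -0.7, -0.9]
opening: 0.0909
```

```bash
cat > go.py <<'E'
from m import *
from scipy.spatial.transform import Rotation as Ro
from cell import robot
def tgt(phi,h,off=(0,0)):
    f=np.radians(phi); x=np.cos(f)*e1+np.sin(f)*e2; z=-ax; y=np.cross(z,x)
    return foot+h*ax+off[0]*e1+off[1]*e2, np.c_[x,y,z]
def delta(X,Rt):
    st=robot.get_state();Rc=Ro.from_rotvec(st["ee_rot"])
    print("q",st["joint_positions"].round(3),"pos",st["ee_pos"].round(4),"F",st["force"].round(1),"M",st["moment"].round(2),"op",st["opening"].round(4))
    print("shift now-frame mm",(Rc.inv().apply(X-st["ee_pos"])*1000).round(1),"target-frame",((Rt.T@(X-st["ee_pos"]))*1000).round(1))
    print("turn deg",np.degrees((Rc.inv()*Ro.from_matrix(Rt)).as_rotvec()).round(1))
E
python3 - <<'E'
from go import *
delta(*tgt(154,.15))
E
```

```text
Traceback (most recent call last):
  File "go.py", line 9, in delta
    print("q",st["joint_positions"].round(3),"pos",st["ee_pos"].round(4),"F",st["force"].round(1),"M",st["moment"].round(2),"op",st["opening"].round(4))
                                                                                                                                 ^^^^^^^^^^^^^^^^^^^
AttributeError: 'float' object has no attribute 'round'
```

Now tilt 40°.

Emit:
step_arm(
  increments="0 0 0 -2.92 -6 0; 0 0 0 -2.92 -6 0; 0 0 0 -2.92 -6 0; 0 0 0 -2.92 -6 0; 0 0 0 -2.92 -6 0; 0 0 0 -2.92 -6 0; 0 0 0 0 0 0; 0 0 0 0 0 0",
)

```text
t: 12.63
ee_pos: [0.4297, -0.0272, 0.3125]
ee_rot: [0.414, 2.472, 0.25]
force: [-0.7, 0.6, 0.4]
opening: 0.091
```

```bash
sed -i 's/st\["opening"\].round(4)/round(st["opening"],4)/' go.py; python3 - <<'E'
from go import *
delta(*tgt(154,.13))
E
```

```text
q [-0.52  -0.162  2.116  0.586  0.731 -2.111] pos [ 0.4297 -0.0272  0.3125] F [-0.7  0.6  0.4] M [ 0.    0.25 -0.01] op 0.091
shift now-frame mm [ 50.4 -16.5  95.8] target-frame [ 54.4 -17.8  93.3]
turn deg [-1.2 -2.3 -0.8]
```

Emit:
step_arm(
  increments="0 0 0 -1.2 -2.3 -0.8; 0.018 -0.006 0.02 0 0 0; 0.018 -0.006 0.025 0 0 0; 0.018 -0.006 0.025 0 0 0; 0 0 0.023 0 0 0; 0 0 0 0 0 0; 0 0 0 0 0 0",
)

```text
t: 13.22
ee_pos: [0.4487, -0.0158, 0.2178]
ee_rot: [0.378, 2.427, 0.27]
force: [-0.6, -0.4, 0.0]
opening: 0.0912
```

```bash
python3 - <<'E'
from go import *
from cell import capture
delta(*tgt(154,.028))
c=capture("side");np.savez("side4.npz",**c)
im=cv2.resize(c["image"][110:240,200:360][:,:,::-1],None,fx=4,fy=4,interpolation=cv2.INTER_CUBIC)
t2=capture("top");np.savez("top4.npz",**t2)
i2=cv2.resize(t2["image"][140:250,220:320][:,:,::-1],None,fx=1.5,fy=1.5)
st=robot.get_state();p=st["ee_pos"];Rc=Ro.from_rotvec(st["ee_rot"]).as_matrix()
for X in (p,p+.1*Rc[:,2],p+.045*Rc[:,1],p-.045*Rc[:,1]):
    q=(proj(c,X)-[200,110])*4;cv2.circle(im,(int(q[0]),int(q[1])),3,(0,0,255),-1)
im[:165,:150]=i2
cv2.imwrite("pics/s4.png",im)
E
```

```text
q [-0.484  0.086  2.323  1.263  0.414 -2.859] pos [ 0.4487 -0.0158  0.2178] F [-0.6 -0.4  0. ] M [0.01 0.25 0.03] op 0.0912
shift now-frame mm [  9.9  -7.  109.6] target-frame [  9.8  -5.9 109.7]
turn deg [0.6 0.1 0.4]
```

View pics/s4.png

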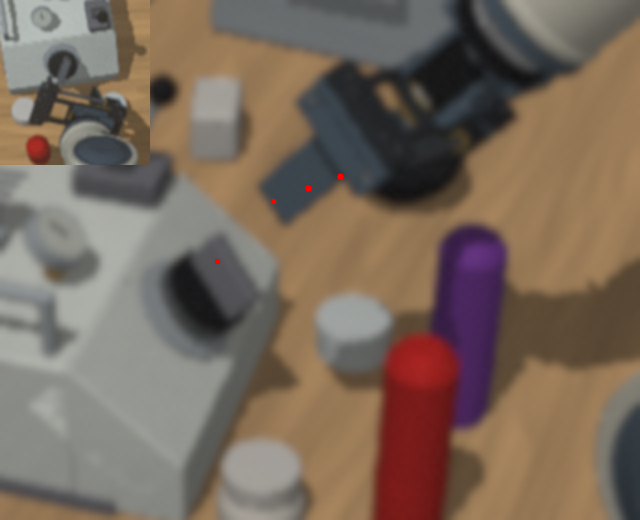

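The view shows the gripper tilted in line with the wing (225,280), with the TCP at (308,188). The fingertips are in free space. j6 is near its limit, so I turn half round; the grasp is the same.

Emit:
step_arm(
  increments="0 0 0 0 0 7; 0 0 0 0 0 7; 0 0 0 0 0 7; 0 0 0 0 0 7; 0 0 0 0 0 7; 0 0 0 0 0 7; 0 0 0 0 0 7; 0 0 0 0 0 7; 0 0 0 0 0 7; 0 0 0 0 0 7; 0 0 0 0 0 7; 0 0 0 0 0 7; 0 0 0 0 0 7; 0 0 0 0 0 7; 0 0 0 0 0 7; 0 0 0 0 0 7; 0 0 0 0 0 7; 0 0 0 0 0 7; 0 0 0 0 0 7; 0 0 0 0 0 7",
)

```text
t: 14.98
ee_pos: [0.4479, -0.0169, 0.2199]
ee_rot: [2.862, 0.556, 1.077]
force: [-0.3, 0.1, 0.1]
opening: 0.0909
```

Emit:
step_arm(
  increments="0 0 0 0 0 7; 0 0 0 0 0 7; 0 0 0 0 0 7; 0 0 0 0 0 7; 0 0 0 0 0 7; 0 0 0 0 0 5; 0 0 0 0 0 0; 0 0 0 0 0 0",
)

```text
t: 15.65
ee_pos: [0.4478, -0.0169, 0.2195]
ee_rot: [-2.739, 0.422, -0.98]
force: [-0.3, 0.9, 0.6]
opening: 0.0914
```

```bash
python3 - <<'E'
from go import *
delta(*tgt(-26,.028))
E
```

```text
q [-0.487  0.08   2.326  1.267  0.413  0.273] pos [ 0.4478 -0.0169  0.2195] F [-0.3  0.9  0.6] M [0.03 0.38 0.03] op 0.0914
shift now-frame mm [-11.3   5.9 111.5] target-frame [-10.5   5.1 111.6]
turn deg [-0.5 -0.4  0.6]
```

Emit:
step_arm(
  increments="-0.0105 0.005 0 -0.5 -0.4 0.6; 0 0 0.012 0 0 0; 0 0 0.012 0 0 0; 0 0 0.012 0 0 0; 0 0 0.012 0 0 0; 0 0 0.012 0 0 0; 0 0 0.012 0 0 0; 0 0 0.012 0 0 0; 0 0 0.012 0 0 0; 0 0 0 0 0 0; 0 0 0 0 0 0",
)

```text
t: 16.57
ee_pos: [0.4999, -0.0094, 0.1373]
ee_rot: [-2.744, 0.441, -0.964]
force: [-0.8, -0.7, 0.7]
opening: 0.0912
```

```bash
python3 - <<'E'
from go import *
delta(*tgt(-26,.028))
E
```

```text
q [-0.361  0.394  2.342  2.184  0.384 -0.588] pos [ 0.4999 -0.0094  0.1373] F [-0.8 -0.7  0.7] M [-0.03  0.33 -0.  ] op 0.0912
shift now-frame mm [ 1.   0.  14.8] target-frame [ 0.9  0.  14.8]
turn deg [-0.   0.1 -0.1]
```

Emit:
step_arm(
  increments="0.001 0 0.005 0 0 0; 0 0 0.005 0 0 0; 0 0 0.003 0 0 0; 0 0 0 0 0 0; 0 0 0 0 0 0",
)

```text
t: 16.98
ee_pos: [0.5087, -0.0089, 0.1279]
ee_rot: [-2.743, 0.445, -0.965]
force: [0.2, 0.4, -0.2]
opening: 0.0912
```

Emit:
step_arm(
  increments="0 0 0 0 0 0; 0 0 0 0 0 0; 0 0 0 0 0 0; 0 0 0 0 0 0; 0 0 0 0 0 0; 0 0 0 0 0 0; 0 0 0 0 0 0; 0 0 0 0 0 0; 0 0 0 0 0 0; 0 0 0 0 0 0; 0 0 0 0 0 0; 0 0 0 0 0 0",
  grip=0,
  grip_force=15,
)

```text
t: 17.98
ee_pos: [0.5091, -0.0075, 0.1283]
ee_rot: [-2.741, 0.441, -0.966]
force: [3.8, 28.9, 7.7]
opening: 0.015
```

```bash
python3 - <<'E'
from go import *
delta(*tgt(-26,.028))
E
```

```text
q [-0.346  0.43   2.334  2.258  0.399 -0.652] pos [ 0.5091 -0.0075  0.1283] F [ 3.8 28.9  7.7] M [ 4.3  -1.01  3.41] op 0.015
shift now-frame mm [-0.   1.2  2. ] target-frame [-0.   1.2  2. ]
turn deg [-0.2  0.1 -0.1]
```

Gripped at 15 mm, but off-centre: 29 N along +y, i.e. tool −y. I ease it over.

Emit:
step_arm(
  increments="0 -0.001 0 0 0 0; 0 -0.001 0 0 0 0; 0 0 0 0 0 0; 0 0 0 0 0 0; 0 0 0 0 0 0",
)

```text
t: 18.4
ee_pos: [0.5094, -0.006, 0.1286]
ee_rot: [-2.742, 0.442, -0.965]
force: [1.7, 12.2, 2.7]
opening: 0.0143
```

Emit:
step_arm(
  increments="0 -0.0014 0 0 0 0; 0 0 0 0 0 0; 0 0 0 0 0 0; 0 0 0 0 0 0",
  grip_force=40,
)

```text
t: 18.73
ee_pos: [0.5095, -0.0057, 0.1287]
ee_rot: [-2.743, 0.445, -0.964]
force: [-0.9, 1.8, 3.1]
opening: 0.0136
```

Emit:
step_arm(
  increments="0 0 0 0 0 3; 0 0 0 0 0 4; 0 0 0 0 0 4; 0 0 0 0 0 4; 0 0 0 0 0 0; 0 0 0 0 0 0",
)

```text
t: 19.23
ee_pos: [0.5095, -0.0055, 0.1287]
ee_rot: [-2.6, 0.777, -0.897]
force: [-0.3, 5.8, 4.9]
opening: 0.0138
```

```bash
python3 - <<'E'
from go import *
delta(*tgt(-41,.028))
st=robot.get_state();print(Ro.from_rotvec(st["ee_rot"]).inv().apply([st["force"],st["moment"]]).round(2))
E
```

```text
q [-0.335  0.427  2.332  2.266  0.389 -0.39 ] pos [ 0.5095 -0.0055  0.1287] F [-0.3  5.8  4.9] M [0.73 0.02 0.45] op 0.0138
shift now-frame mm [0.9 3.1 1.8] target-frame [0.9 3.1 1.8]
turn deg [ 0.   0.1 -0.1]
[[-1.16 -6.68 -3.4 ]
 [ 0.69 -0.49  0.12]]
```

Emit:
step_arm(
  increments="0 0 0 0 0 4; 0 0 0 0 0 5; 0 0 0 0 0 5; 0 0 0 0 0 5; 0 0 0 0 0 5; 0 0 0 0 0 5; 0 0 0 0 0 4; 0 0 0 0 0 0",
)

```text
t: 19.9
ee_pos: [0.5098, -0.0052, 0.129]
ee_rot: [-2.168, 1.422, -0.71]
force: [0.1, 7.4, 6.2]
opening: 0.0137
```

```bash
cat > fm.py <<'E'
from go import *
st=robot.get_state();Rc=Ro.from_rotvec(st["ee_rot"]);print("tool F,M",Rc.inv().apply([st["force"],st["moment"]]).round(2).tolist(),"q",st["joint_positions"].round(2))
x=Rc.as_matrix()[:,0];print("phi",np.degrees(np.arctan2(x@e2,x@e1)).round(1),"lat off mm e1,e2",((st["ee_pos"]-foot)@np.c_[e1,e2,ax]*1000).round(1),"op",round(st["opening"],4),"t",st["t"])
E
python3 fm.py
```

```text
tool F,M [[-5.79, -6.6, -4.04], [0.98, -1.42, 0.14]] q [-0.33  0.43  2.33  2.27  0.39  0.19]
phi -74.3 lat off mm e1,e2 [ 1.8  3.2 29.8] op 0.0137 t 19.9
```

Emit:
step_arm(
  increments="0 0 0 0 0 4; 0 0 0 0 0 5; 0 0 0 0 0 5; 0 0 0 0 0 5; 0 0 0 0 0 5; 0 0 0 0 0 5; 0 0 0 0 0 4; 0 0 0 0 0 0",
)

```text
t: 20.57
ee_pos: [0.5102, -0.0052, 0.1294]
ee_rot: [-1.621, 1.914, -0.489]
force: [-0.0, 9.5, 7.8]
opening: 0.0141
```

```bash
python3 fm.py
```

```text
tool F,M [[-10.81, -2.91, -5.17], [0.57, -2.12, 0.09]] q [-0.33  0.43  2.33  2.27  0.39  0.77]
phi -107.3 lat off mm e1,e2 [ 2.3  3.1 29.9] op 0.0141 t 20.5667
```

Emit:
step_arm(
  increments="0 0 0 0 0 4; 0 0 0 0 0 4; 0 0 0 0 0 4; 0 0 0 0 0 4; 0 0 0 0 0 0",
)

```text
t: 20.98
ee_pos: [0.5104, -0.0052, 0.1295]
ee_rot: [-1.324, 2.097, -0.373]
force: [1.4, 8.8, 9.3]
opening: 0.014
```

```bash
python3 fm.py
```

```text
tool F,M [[-11.48, -1.98, -5.42], [0.18, -2.18, 0.14]] q [-0.33  0.43  2.33  2.27  0.39  1.05]
phi -123.3 lat off mm e1,e2 [ 2.6  3.1 29.8] op 0.014 t 20.9833
```

Emit:
step_arm(
  increments="0 0 0 0 0 5; 0 0 0 0 0 5; 0 0 0 0 0 5; 0 0 0 0 0 5; 0 0 0 0 0 5",
)

```text
t: 21.4
ee_pos: [0.5107, -0.0054, 0.1297]
ee_rot: [-0.829, 2.306, -0.185]
force: [1.0, 5.2, 11.6]
opening: 0.0137
```

```bash
python3 fm.py
```

```text
tool F,M [[-10.08, -0.38, -7.79], [-0.02, -2.03, -0.21]] q [-0.33  0.43  2.33  2.27  0.39  1.48]
phi -148.2 lat off mm e1,e2 [ 2.9  2.8 29.8] op 0.0137 t 21.4
```

Emit:
step_arm(
  increments="0 0 0 0 0 5; 0 0 0 0 0 5; 0 0 0 0 0 5; 0 0 0 0 0 5; 0 0 0 0 0 5; 0 0 0 0 0 5",
)

```text
t: 21.9
ee_pos: [0.5109, -0.0058, 0.1298]
ee_rot: [-0.203, 2.434, 0.047]
force: [0.4, 2.0, 13.3]
opening: 0.0135
```

```bash
python3 fm.py
```

```text
tool F,M [[-9.12, 1.63, -9.73], [-0.13, -1.81, -0.18]] q [-0.34  0.43  2.33  2.27  0.39  2.  ]
phi -178.2 lat off mm e1,e2 [ 3.1  2.4 29.8] op 0.0135 t 21.9
```

Emit:
step_arm(
  increments="0 0 0 0 0 5; 0 0 0 0 0 5; 0 0 0 0 0 5; 0 0 0 0 0 5",
)

```text
t: 22.23
ee_pos: [0.511, -0.0061, 0.1298]
ee_rot: [0.225, 2.442, 0.201]
force: [-0.5, -2.3, 13.5]
opening: 0.014
```

```bash
python3 fm.py
```

```text
tool F,M [[-8.39, 0.48, -10.86], [-0.01, -1.75, -0.25]] q [-0.34  0.43  2.33  2.27  0.39  2.35]
phi 161.7 lat off mm e1,e2 [ 3.1  2.1 29.8] op 0.014 t 22.2333
```

Emit:
step_arm(
  increments="0 0 0 0 0 0; 0 0 0 0 0 0; 0 0 0 0 0 0; 0 0 0 0 0 0; 0 0 0 0 0 0; 0 0 0 0 0 0; 0 0 0 0 0 0; 0 0 0 0 0 0; 0 0 0 0 0 0; 0 0 0 0 0 0",
  grip=0.0912,
)

```text
t: 23.07
ee_pos: [0.5095, -0.0057, 0.1286]
ee_rot: [0.223, 2.446, 0.2]
force: [0.1, -0.1, -0.4]
opening: 0.0774
```

Emit:
step_arm(
  increments="0 0 -0.01 0 0 0; 0 0 -0.015 0 0 0; 0 0 -0.02 0 0 0; 0 0 -0.02 0 0 0; 0 0 -0.02 0 0 0; 0 0 -0.02 0 0 0; 0 0 -0.02 0 0 0; 0 0 -0.02 0 0 0; 0 0 -0.02 0 0 0; 0 0 -0.02 0 0 0; 0 0 0 0 0 0; 0 0 0 0 0 0",
)

```text
t: 24.07
ee_pos: [0.3897, -0.0255, 0.2266]
ee_rot: [0.213, 2.399, 0.201]
force: [0.3, 0.1, -0.2]
opening: 0.0912
```

```bash
python3 fm.py; python3 - <<'E'
from m import *
from cell import capture,robot
print(robot.get_state()["ee_pos"])
c=capture("side");np.savez("side5.npz",**c)
im=cv2.resize(c["image"][110:240,160:320][:,:,::-1],None,fx=4,fy=4,interpolation=cv2.INTER_CUBIC)
for X in (W(P,(90,-95,150)),W(P,(90-80*.479,-95,150+80*.878)),W(P,(90,-95,230)),foot+.052*ax):
    q=(proj(c,X)-[160,110])*4;cv2.circle(im,(int(q[0]),int(q[1])),3,(0,0,255),-1)
cv2.imwrite("pics/s5.png",im)
E
```

```text
tool F,M [[-0.03, 0.08, 0.35], [0.05, 0.28, 0.03]] q [-0.72 -0.02  2.44  1.28  0.56  3.08]
phi 162.2 lat off mm e1,e2 [-28.8  -0.7 182.9] op 0.0912 t 24.0667
[ 0.38965736 -0.02552651  0.22655712]
```

View pics/s5.png

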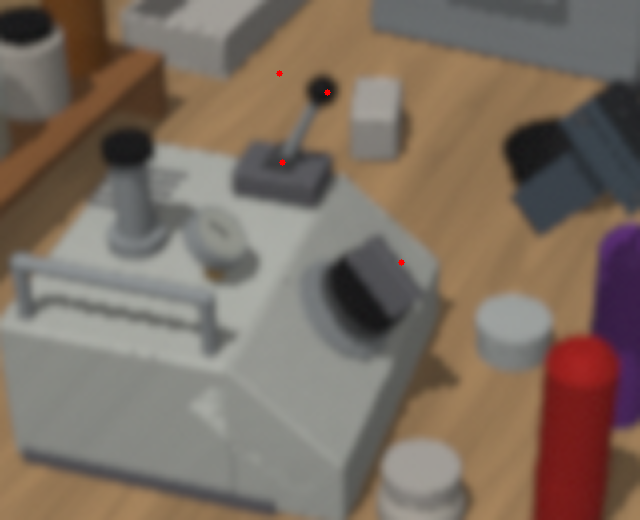

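The view shows the cap's wing at (380,280) clear of the hand and the lever ball at (321,90), still leaning forward. Next I unwind j6, stand the tool upright and close the fingers.

Emit:
step_arm(
  increments="0 0 0 0 0 -7; 0 0 0 0 0 -7; 0 0 0 0 0 -7; 0 0 0 0 0 -7; 0 0 0 0 0 -7; 0 0 0 0 0 -7; 0 0 0 0 0 -7; 0 0 0 0 0 -7; 0 0 0 0 0 -7; 0 0 0 0 0 -7; 0 0 0 0 0 -7; 0 0 0 0 0 -7; 0 0 0 0 0 -7; 0 0 0 0 0 -7; 0 0 0 0 0 -7; 0 0 0 0 0 -7; 0 0 0 0 0 -7; 0 0 0 0 0 -7; 0 0 0 0 0 -7; 0 0 0 0 0 -7",
  grip=0,
  grip_force=20,
)

```text
t: 25.78
ee_pos: [0.3904, -0.0243, 0.226]
ee_rot: [-2.373, 1.096, -0.857]
force: [0.8, 0.7, 0.1]
opening: 0.0003
```

Emit:
step_arm(
  increments="0 0 0 0 0 -7; 0 0 0 0 0 -7; 0 0 0 0 0 -7; 0 0 0 0 0 -7; 0 0 0 0 0 -7; 0 0 0 0 0 -7; 0 0 0 0 0 -7; 0 0 0 0 0 -7; 0.015 0 -0.02 0 0 -2; 0.015 0 -0.02 0 0 0; 0.015 0 -0.02 0 0 0; 0 0 0 0 -6.7 0; 0 0 0 0 -6.7 0; 0 0 0 0 -6.7 0; 0 0 0 0 -6.7 0; 0 0 0 0 -6.7 0; 0 0 0 0 -6.5 0; 0 0 0 0 0 0; 0 0 0 0 0 0",
)

```text
t: 27.37
ee_pos: [0.3838, -0.0188, 0.2931]
ee_rot: [-3.086, -0.237, -0.29]
force: [-1.8, 0.4, -0.6]
opening: 0.0003
```

```bash
python3 - <<'E'
from go import *
Rt=R@np.diag([1,-1,-1.])
for x in (0,100): delta(W(P,(x+4,-95,212)),Rt)
E
```

```text
q [-0.297 -0.042  1.874  0.108  1.149  1.084] pos [ 0.3838 -0.0188  0.2931] F [-1.8  0.4 -0.6] M [-0.01  0.18  0.02] op 0.0003
shift now-frame mm [129.  106.1 105.3] target-frame [148.5 101.7  81.1]
turn deg [ -1.2 -10.8   1. ]
q [-0.297 -0.042  1.874  0.108  1.149  1.084] pos [ 0.3838 -0.0188  0.2931] F [-1.8  0.4 -0.6] M [-0.01  0.18  0.02] op 0.0003
shift now-frame mm [227.2 108.1 124. ] target-frame [248.5 101.7  81.1]
turn deg [ -1.2 -10.8   1. ]
```

Emit:
step_arm(
  increments="0 0 0 -0.6 -5.4 0.5; 0 0 0 -0.6 -5.4 0.5; 0 0.025 0 0 0 0; 0 0.025 0 0 0 0; 0 0.026 0 0 0 0; 0.02 0.026 0 0 0 0; 0.025 0 0.01 0 0 0; 0.025 0 0.02 0 0 0; 0.025 0 0.02 0 0 0; 0.025 0 0.02 0 0 0; 0.02 0 0.011 0 0 0; 0.008 0 0 0 0 0; 0 0 0 0 0 0; 0 0 0 0 0 0",
)

```text
t: 28.53
ee_pos: [0.5414, -0.1023, 0.2131]
ee_rot: [3.134, 0.207, 0.0]
force: [0.2, -0.2, 0.2]
opening: 0.0004
```

```bash
python3 - <<'E'
from go import *
from cell import capture
Rt=R@np.diag([1,-1,-1.])
delta(W(P,(4,-95,212)),Rt)
c=capture("side")
im=cv2.resize(c["image"][90:200,190:330][:,:,::-1],None,fx=4,fy=4,interpolation=cv2.INTER_CUBIC)
q=(proj(c,robot.get_state()["ee_pos"])-[190,90])*4;cv2.circle(im,(int(q[0]),int(q[1])),3,(0,0,255),-1)
cv2.imwrite("pics/s6.png",im)
E
```

```text
q [-2.940e-01  3.900e-01  1.531e+00 -1.000e-03  1.220e+00  1.145e+00] pos [ 0.5414 -0.1023  0.2131] F [ 0.2 -0.2  0.2] M [ 0.02  0.03 -0.02] op 0.0004
shift now-frame mm [ 3.6 -2.3  1.1] target-frame [ 3.6 -2.3  1.1]
turn deg [ 0.1 -0.  -0.2]
```

View pics/s6.png

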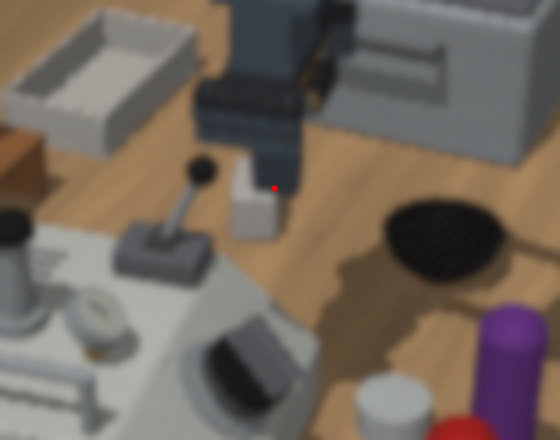

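The closed fingers (275,185) stand in front of the ball (202,170), at its height. I push to the back.

Emit:
step_arm(
  increments="0.008 -0.0023 0 0 0 0; 0.01 0 0 0 0 0; 0.01 0 0 0 0 0; 0.01 0 0 0 0 0; 0.01 0 0 0 0 0; 0.01 0 0 0 0 0; 0.01 0 0 0 0 0; 0.01 0 0 0 0 0; 0.01 0 0 0 0 0; 0.006 0 0 0 0 0; 0.003 0 0 0 0 0; 0 0 0 0 0 0; 0 0 0 0 0 0",
)

```text
t: 29.67
ee_pos: [0.6378, -0.0875, 0.2126]
ee_rot: [3.133, 0.206, -0.001]
force: [0.6, -0.7, 0.2]
opening: 0.0009
```

Emit:
step_arm(
  increments="0.002 0 0 0 0 0; 0.002 0 0 0 0 0; 0.002 0 0 0 0 0; 0 0 0 0 0 0",
)

```text
t: 30.0
ee_pos: [0.6411, -0.0871, 0.2124]
ee_rot: [3.133, 0.205, -0.01]
force: [-18.4, -2.8, 8.0]
opening: 0.0004
```

Emit:
step_arm(
  increments="0.002 0 0 0 0 0; 0.002 0 0 0 0 0; 0 0 0 0 0 0; 0 0 0 0 0 0",
)

```text
t: 30.33
ee_pos: [0.6418, -0.0869, 0.2122]
ee_rot: [3.133, 0.205, -0.02]
force: [-40.4, -7.5, 19.2]
opening: 0.0003
```

The end stop is reached. I retreat from it to the front and up.

Emit:
step_arm(
  increments="-0.006 0 0 0 0 0; -0.015 0 0 0 0 0; -0.03 0 0 0 0 0; -0.03 0 0 0 0 0; -0.02 0 -0.02 0 0 0; 0 0 -0.03 0 0 0; 0 0.03 -0.03 0 0 0; 0 0.035 0 0 0 0; 0 0.035 0 0 0 0; 0 0.035 0 0 0 0; 0 0.03 0 0 0 0; 0 0 0 0 0 0; 0 0 0 0 0 0; 0 0 0 0 0 0",
)

```text
t: 31.5
ee_pos: [0.569, -0.262, 0.2925]
ee_rot: [3.133, 0.205, -0.001]
force: [0.3, 0.3, -0.6]
opening: 0.0004
```

```bash
python3 - <<'E'
from go import *
from cell import capture
st=robot.get_state();print(st["t"],st["ee_pos"],st["force"],st["qvel"].round(4))
c=capture("side");b=capture("top");np.savez("side7.npz",**c);np.savez("top7.npz",**b)
A=cv2.resize(c["image"][90:340,120:360][:,:,::-1],(480,500),interpolation=cv2.INTER_CUBIC)
for q in (0.05,0.85,1.0):
    a=.5-q;X=W(P,(94-80*np.sin(a),-95,150+80*np.cos(a)));p=(proj(c,X)-[120,90])*2;cv2.circle(A,(int(p[0]),int(p[1])),1,(0,0,255),-1)
B=cv2.resize(b["image"][90:250,130:310][:,:,::-1],(320,284))
B=cv2.copyMakeBorder(B,0,216,0,0,cv2.BORDER_CONSTANT)
cv2.imwrite("pics/s7.png",np.hstack([A,B]))
E
```

```text
31.5 [ 0.56898663 -0.26199327  0.29246873] [ 0.34165191  0.34444049 -0.60928694] [ 0.0183 -0.0106  0.0082  0.0029 -0.0003  0.0001]
```

View pics/s7.png

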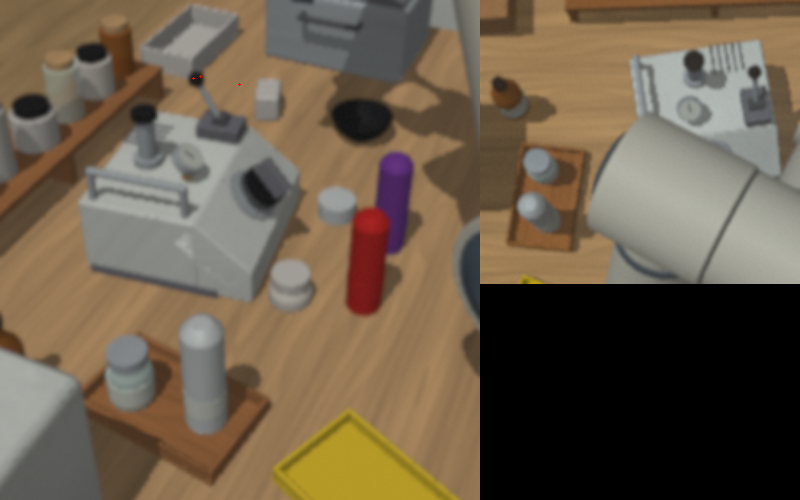

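The ball at (195,78) lies on the dots for 0.85 to 1.0 rad, the flask stands upright in the tray at (205,375), and all bystanders are in place.

```bash
python3 -c "
from cell import job
print(job.hand_in())"
```

```text
the job is handed in; nothing more can be done
None
```

All three steps are done and the job is handed in at about 31.6 s of the 72 s allowed; no verdict was reported.

- **Flask:** It was set down gently (10 N at most while pressing) in the near end of the wooden tray, at about (-45, -3) mm in the tray frame. The last picture shows it upright and released.
- **Cap:** I gripped the wing and turned it clockwise about 172° (3.0 rad) without the grip slipping. From any allowed start that is past home plus at least 1.4 rad of ratchet. Near the end the torque read about 0.18–0.25 N m, a little under the stated 0.25 N m slip torque. I saw no click directly, so this rests on the angle turned and the torque.
- **Lever:** I pushed it back until it met its end stop at about 40 N. The ball then lay on the predicted 0.85 to 1.0 rad position in the last picture.

**Last checks:** The hand was clear with force near zero, and the bystanders in view looked unmoved.

**Disagreements:**
- The cap was about 3 mm off my camera estimate. I corrected it from the wrist force (29 N) after gripping.
- Joint 6 came to its 3.08 rad range limit while backing off the cap, and I unwound it straight away.

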